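# Open the counterweighted strip cutter and feed the strip to its stops

### The arm

A 6-joint arm with a two-finger parallel gripper is mounted at the origin on a cart in front of the work surface, level with it; the furniture and walls round the work are solid. World frame = base frame: x ahead of the robot, y to its left, z up, the work surface at z = 0. Lengths are in m, angles in rad, forces in N, time in s.
With the tool pointing down it reaches from about 0.3 to 0.775 m from the base axis. Payload 14.6 kg.
Tool frame: the origin (TCP) lies between the finger pads; the fingertips stand 14 mm ahead of it and the grasp point (between the pads) lies 5 mm behind it; z points along the fingers, y is the line along which they close (so a half turn about z gives the same grasp; the last joint's range is limited). The gripper opens to 94 mm and grips with 3 to 60 N. Pads are 16 mm wide; open, the fingers measure 119 mm over their backs; the gripper's body (75 mm by 177 mm) begins 78 mm behind the grasp point.
Start: joints at [-1.189, 0.3, 1.521, -0, 1.321, -0.067], TCP at [0.239, -0.496, 0.219] pointing down, gripper open.
Joint ranges: [-3.03, 3.03], [-0.79, 2.21], [0.23, 2.52], [-1.04, 4.18], [0, 3.07], [-2.55, 2.55]. Speed limits (rad/s): [2.22, 2.22, 2.57, 3.14, 3.14, 3.14].

### API

Orientations are given as [roll, pitch, yaw] about the fixed x, y, z axes, in that order (R = Rz(yaw) Ry(pitch) Rx(roll)).
In Python, from station import ctrl gives the robot as it stands. The module is installed in compiled form; this text tells all that it offers.
- The arm moves only by the tool move_arm, never from a script. Its argument "targets" is a list of rows, each a list of 7 numbers: the opening, from -1 (shut) to 1 (fully open), then the shift along the tool's x, y, z in units of 50 mm (1.0 is 50 mm), then the turn, a rotation vector about the tool's x, y, z in rad. A call has 1 to 12 rows; each row is the pose to reach, as a shift and turn from the pose commanded when the call began, along the tool's axes at that moment; what a row does not reach only later rows make up. A row lasts 1/10 s, in which the tool goes at most 50 mm and 8.59 degrees, less where a joint would pass 70% of its speed; a pose out of reach is approached as far as the arm can. A call with a gripper value outside its range is refused whole. The fingers move at their own pace and stop on an object; "grip_force" is the grip in N (left out, the last holds). Time passes only in rows, so rows that repeat a pose let the fingers close. It gives the time, the measured TCP pose, the force, the opening and the grip force at its end, in the units of the state.
- ctrl.get_obs(): the state, without advancing time (a new reading comes with each control period).
- ctrl.camera(name): name is "scene" or "top" or "wrist"; returns (picture, depth): 384x512x3 uint8, red, green, blue; 384x512 float32, m along the optical axis (not along the pixel's ray), 0 where there is no reading.
- ctrl.camera_params(name): a dict with "intrinsics" (3x3 intrinsics, pixels), "rvec" (rotation vector, rad) and "tvec" (3), from world to camera coordinates, as OpenCV has them; the wrist camera has in their place "T_tool_cam" (4x4, takes a point from camera to tool coordinates, whose origin is the TCP and whose axes are the flange's). Camera axes: x right, y down, z forward; pixel columns grow to the right and rows downward; lengths in m; the calibration is good to about 2 mm. A picture is of the moment at which its call begins: read the wrist's pose just before it. camera_params takes no time and is no camera call.
- ctrl.hand_in(): hands the job in; it is judged then, once.
Trained networks look in the newest picture that a camera, given by its name, has taken for a name from the list of things; names that differ only in an ending like _2 or _b are one class to them, and where a whole thing is asked for, a point or a joint stands for the part that bears it (a point fixed in the world has none). Each returns a list of dicts, best first, with "score" (0 to 1); they miss things now and then, are a little off and sometimes report something else, mostly with a low value. They report only what shows in the picture. A call takes as long as a camera call.
- ctrl.cut_out(camera, target): "region" (384x512 bool, what is visible of it) and "point" ([column, row] in pixels, amid what is visible of it).
- ctrl.tip_of(camera, target): "point" ([column, row] in pixels: a listed point, or the origin of a listed thing).
The state is a dict: "time_s": time; "qpos": joint angles; "joint_vel": joint speeds; "tau": joint torques, N m; "ee_pos": TCP position; "eef_rot": TCP orientation; "force": force on the tool from outside, world axes, zero at the start; "moment": the same for the moment, N m; "grip_width": finger opening in m; "grip_force": force on a finger pad.
Only numpy, scipy, OpenCV 4.12 (cv2) and the standard library are available. Lean on these libraries where they do the work, as an engineer would, in place of code of your own. Each camera call takes 0.05 s, during which the arm holds its last target. There are 200 camera calls.

### The job

Get the bench cutter ready for the next cut, gripping nothing and pushing gently with the fingertips only: push its counterweighted knife arm up past the balance point so that it stays raised by itself, and after that push the brown leatherboard strip on the bed, without lifting it, until it lies flat and square against the fence at the back with its right-hand end up against the end stop beyond the knife. Leave the things round the cutter where they are.

Things in the scene. Friction and masses are not known exactly. Their poses are not given: they have to be found in the camera images.
- cutter: bench strip cutter, fixed. Origin on the bench; x away from the operator, y left, z up. Grey bed, top 45 mm up, x -120 to 100, y -100 to 150 mm. Fence: bar along y, 18 mm above the bed, front face at x = 45 mm. End stop: upright plate right of the bed, top 20 mm above bed level, face at y = -165 mm. The knife moves in the plane y = -105 mm; lowered, it bars the strip's way to the stop
- knife_arm (a joint): knife arm angle (rad): 0 lowered (start), grows as the handle goes up and back, 1.35 raised on its buffer. The black counterweight on its tail makes it tip over: let go below about 0.71 it falls shut, beyond that it swings on to 1.35 by itself and stays. Raising it takes about 3 N at the handle, less towards the balance point; the hinge is damped
- knife_pivot (a point): centre of the knife arm's hinge, 90 mm above the bench, at (130, -105, 90) mm of the cutter's frame; same axes as the cutter. The hinge line is its y axis
- knife_handle (a point): middle of the free part of the knife arm's red handle: a round bar 26 mm thick, parallel to the hinge line, free for 40 mm either way along y; its right-hand end is carried by a neck coming up from the arm, 45 mm to the right of this point. Lowered, it is 230 mm nearer to the operator than the hinge and 90 mm higher (180 mm above the bench), free underneath and in front
- stop_corner (a point): corner where the plane of the fence's front face meets that of the end stop's face, at the height of the bed's top; axes as the cutter's. The strip is home when its far long edge lies in the plane x = 0 and its right-hand end in the plane y = 0 of this frame
- strip_center (a point): centre (half-way up) of the loose brown leatherboard strip, 200 mm long, 60 mm wide, 10 mm thick, 0.11 kg. It starts flat on the bed, a little in front of the fence and askew, left of the lowered knife. Its y axis runs along it towards its left-hand end, its x axis across it towards the fence
- strip_head (a point): middle of the strip's right-hand end face, half-way up (5 mm above the bed)
- strip_tail (a point): middle of the strip's left-hand end face, half-way up
- lift_a: tan heel lift, flat D-shaped piece 55x58x8 mm, loose on the bench right of the end stop; origin at the centre of its underside
- lift_b: black heel lift, flat D-shaped piece 55x58x8 mm, loose on the bench right of the cutter; origin at the centre of its underside
- spool: spool of dark thread, 38 mm across, 58 mm tall, standing loose on the bench left of the cutter; origin at the centre of its underside
- awl: awl with a wooden bulb handle, 120 mm long, 29 mm thick, lying loose in front of the cutter; origin at the middle of its underside
- wax: dark lump of cobbler's wax, 36x47x25 mm, loose on the bench; origin at the centre of its underside
- cup: steel cup with a handle, 79x108x78 mm, loose on the bench; origin at the centre of its underside
- block: cork sanding block, 37x74x27 mm, loose on the bench; origin at the centre of its underside
- polish: red round tin of shoe cream, 80 mm across, 23 mm high, loose on the bench; origin at the centre of its underside

How it is judged:
On the way, in this order (a step that is already met when the one before it is completed fails the run):
1. the knife arm is pushed up past its balance point and stands raised (value of joint knife_arm above 1.2 rad), for 0.3 s.
2. with the knife raised, the strip lies square against the fence and against the end stop (value of joint knife_arm above 1.2 rad and y of strip_head in the frame of stop_corner between -0.003 and 0.003 m and x of each of strip_head, strip_tail in the frame of stop_corner above -0.0335 m and z of strip_center in the frame of stop_corner below 0.009 m), for 0.2 s.
At the end, for the whole second after the job is handed in: The knife arm stands raised by itself (joint above 1.2 rad, at rest); the strip lies flat on the bed, both ends of its far edge within about 3.5 mm of the fence and its right-hand end within 3 mm of the end stop, at rest (all of step 2 and velocity of joint knife_arm between -0.05 and 0.05 rad/s); the robot touches nothing.
It fails at once if the strip is lifted off the bed or carried (raised more than 10 mm) (z of strip_center in the frame of stop_corner above 0.015 m).
It fails at once if the knife arm is gripped or forced (fingers on it with over 60 N in all) (contact force between the fingers and knife_arm above 60 N).
It fails at once if the strip is gripped or forced (fingers on it with over 60 N in all) (contact force between the fingers and strip above 60 N).
It fails at once if the strip is pushed off the bed (z of strip_center in the frame of stop_corner below -0.005 m).
It fails at once if a thing standing round the cutter is moved by more than 20 mm (distance of any of lift_a, lift_b, spool, awl, wax, cup, block, polish from where it was at the start of the episode above 0.02 m).
It also fails if it takes over 61 s, if anything falls off the work surface, if the arm or the gripper's body presses on something with over 40 N, if the wrist force passes 120 N, or if a joint passes its speed limit or range.

## Working session

There is one attempt and no reset: what is moved stays moved. The work goes in short steps, Python scripts to look and compute and a tool call to move; the robot and the scene stay as the last step left them, time stands still between calls to the robot, and variables do not carry over. Pictures are saved under pics/ and viewed, at most 10 in all, crops included, and the job is handed in when it is done.

Besides the shell and the picture viewer there is one more tool, called after "Call:" as name(argument=value, ...), one argument or row to a line, values as JSON. move_arm: Moves the arm, as the interface text tells. Its arguments: {"type":"object","properties":{"targets":{"type":"array"},"grip_force":{"type":"number"}},"required":["targets"]}

```bash
mkdir -p pics
cat > h.py <<'E'
import numpy as np, cv2
from scipy.spatial.transform import Rotation as R
from station import ctrl
def cam(n):
    p=ctrl.camera_params(n); o=ctrl.get_obs(); img,d=ctrl.camera(n)
    K=np.array(p["intrinsics"])
    if n=="wrist":
        T=np.eye(4);T[:3,:3]=R.from_euler('xyz',o["eef_rot"]).as_matrix();T[:3,3]=o["ee_pos"]
        T=T@np.array(p["T_tool_cam"])
    else:
        r=cv2.Rodrigues(np.array(p["rvec"],float))[0];t=np.array(p["tvec"],float).ravel()
        T=np.eye(4);T[:3,:3]=r.T;T[:3,3]=-r.T@t
    return img,d,K,T
def ray(px,K,T):
    v=T[:3,:3]@np.array([(px[0]-K[0,2])/K[0,0],(px[1]-K[1,2])/K[1,1],1.]);return T[:3,3],v
def atz(px,z,K,T):
    o,v=ray(px,K,T);return o+v*(z-o[2])/v[2]
def atd(px,d,K,T):
    c,r=np.round(px).astype(int);o,v=ray(px,K,T);return o+v*d[r,c]
def proj(P,K,T):
    q=T[:3,:3].T@(np.array(P)-T[:3,3]);q=K@q;return q[:2]/q[2]
def st():
    o=ctrl.get_obs();print(o["time_s"],np.round(o["ee_pos"],4),np.round(o["eef_rot"],3),np.round(o["force"],1))
E
cat > a.py <<'E'
from h import *
np.set_printoptions(precision=4,suppress=True)
ims=[]
for n in ("top","scene"):
    img,d,K,T=cam(n);ims.append(img)
    print(n,T[:3,3],T[:3,2],K[0,0])
    for t in ["cutter","knife_pivot","knife_handle","stop_corner","strip_center","strip_head","strip_tail","lift_a","spool","awl","wax","cup","block","polish"]:
        for r in ctrl.tip_of(n,t)[:2 if t=="lift_a" else 1]: print(t,round(r["score"],2),np.round(r["point"]),atd(r["point"],d,K,T))
    cv2.imwrite(f"pics/{n}0.png",cv2.resize(img[:,:,::-1],(800,600)))
st()
E
python3 a.py
```

```text
top [ 0.445  -0.0426  1.3144] [ 0.0936  0.0163 -0.9955] 378.23457798009537
cutter 0.88 [227. 189.] [0.5768 0.0593 0.0495]
knife_pivot 0.94 [250. 142.] [ 0.7285 -0.0144  0.1064]
knife_handle 0.58 [248. 210.] [ 0.5006 -0.0139  0.1889]
stop_corner 0.65 [272. 165.] [ 0.658  -0.0875  0.0713]
strip_center 0.77 [214. 192.] [0.5655 0.1035 0.0571]
strip_head 0.9 [243. 183.] [0.6002 0.0083 0.0435]
strip_tail 0.69 [181. 192.] [0.5701 0.2251 0.0008]
lift_a 0.72 [297. 172.] [ 0.6464 -0.1772  0.0095]
lift_a 0.53 [297. 200.] [ 0.5499 -0.18    0.0131]
spool 0.68 [165. 172.] [0.6273 0.2693 0.0618]
awl 0.56 [218. 238.] [0.4136 0.0895 0.0112]
wax 0.71 [161. 251.] [0.3634 0.2809 0.0207]
cup 0.58 [126. 237.] [0.4073 0.4081 0.0044]
block 0.66 [377. 240.] [ 0.4207 -0.4479  0.0311]
polish 0.92 [342. 235.] [ 0.4342 -0.332   0.0262]
scene [-0.4177  0.7524  0.7036] [ 0.7089 -0.5669 -0.4197] 383.17155459765655
cutter 0.91 [233. 226.] [0.5069 0.1076 0.0444]
knife_pivot 0.72 [223. 183.] [0.7183 0.0029 0.1016]
knife_handle 0.59 [260. 182.] [0.4868 0.0055 0.1868]
strip_center 0.57 [224. 219.] [0.5538 0.1134 0.0524]
strip_head 0.59 [239. 210.] [0.5711 0.0349 0.0562]
strip_tail 0.7 [199. 232.] [0.5557 0.2112 0.0372]
lift_a 0.59 [271. 200.] [ 0.6341 -0.1754  0.0062]
lift_a 0.57 [288. 207.] [ 0.5442 -0.1838  0.0072]
spool 0.68 [171. 238.] [0.6091 0.2877 0.0138]
awl 0.45 [253. 244.] [0.4299 0.0825 0.0017]
wax 0.74 [211. 279.] [0.3425 0.3013 0.0161]
cup 0.8 [163. 289.] [0.3633 0.4362 0.0363]
block 0.57 [360. 200.] [0.0771 0.0286 0.287 ]
polish 0.47 [255. 250.] [ 0.4008  0.0963 -0.0022]
1.5 [ 0.2386 -0.4955  0.2194] [-3.142  0.     0.449] [-1.5  0.4 -0.3]
```

View pics/top0.png

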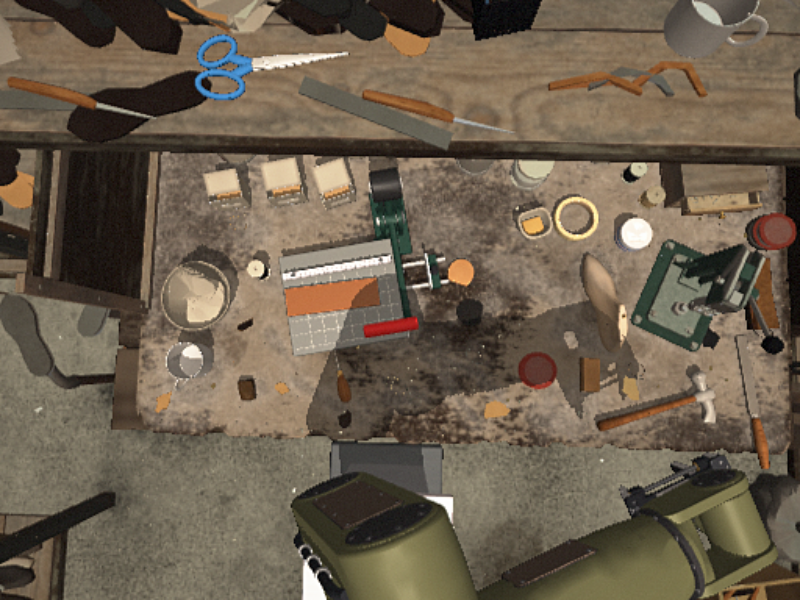

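View pics/scene0.png

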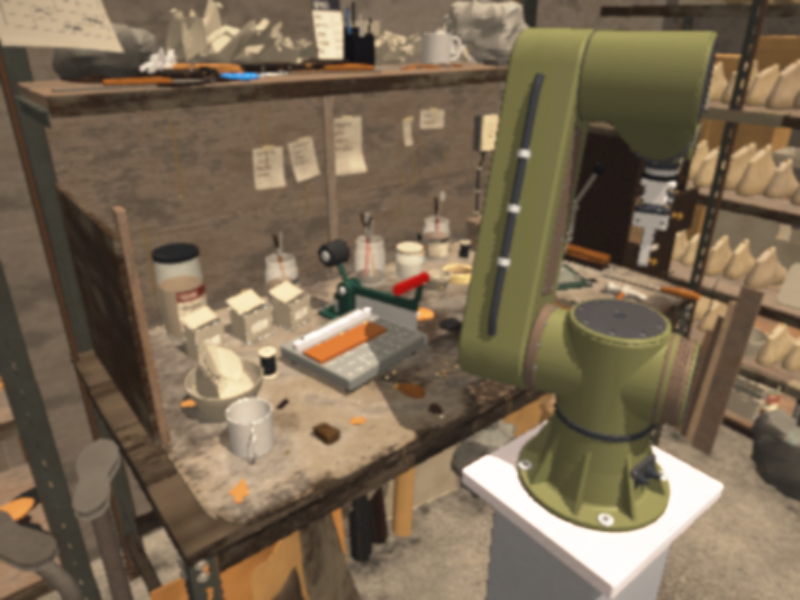

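```bash
cat > b.py <<'E'
from h import *
np.set_printoptions(precision=4,suppress=True)
img,d,K,T=cam("top")
v,u=np.mgrid[0:384,0:512]
c=np.stack([(u-K[0,2])/K[0,0]*d,(v-K[1,2])/K[1,1]*d,d],-1)
P=c@T[:3,:3].T+T[:3,3]
reg=(P[...,0]>.4)&(P[...,0]<.75)&(P[...,1]>-.06)&(P[...,1]<.25)
hsv=cv2.cvtColor(img,cv2.COLOR_RGB2HSV)
strip=reg&(hsv[...,0]<15)&(hsv[...,1]>120)&(P[...,2]>.035)&(P[...,2]<.08)
red=reg&(P[...,2]>.13)&((hsv[...,0]<6)|(hsv[...,0]>172))&(hsv[...,1]>150)
bed=reg&(P[...,2]>.03)&(P[...,2]<.075)
def rect(m,z,name):
    m=cv2.morphologyEx(m.astype(np.uint8),cv2.MORPH_OPEN,np.ones((3,3)))
    n,l,s,_=cv2.connectedComponentsWithStats(m);m=l==1+np.argmax(s[1:,4])
    q=np.array([atz((a,b),z,K,T)[:2] for b,a in np.argwhere(m)]).astype(np.float32)*1000
    r=cv2.minAreaRect(q);print(name,m.sum(),"z med",np.median(P[m][:,2]),r);print(cv2.boxPoints(r))
rect(bed,.045,"bed");rect(strip,.055,"strip");rect(red,.19,"handle")
for t in ("cutter","strip_center"):
    for r in ctrl.cut_out("top",t)[:1]: print(t,r["score"],r["region"].sum());
    rect(r["region"],.055,"net "+t)
# shelf height
print("shelf pts",P[90:100:4,150:420:60].reshape(-1,3)); print(P[70,150:420:60])
crop=img[125:260,150:330];cv2.imwrite("pics/crop.png",cv2.resize(crop[:,:,::-1],(800,600),interpolation=cv2.INTER_CUBIC))
E
python3 b.py
```

```text
bed 4490 z med 0.047014122552802906 ((576.2637329101562, 87.16845703125), (219.69729614257812, 251.94485473632812), 11.20019245147705)
[[444.0386 189.4049]
 [492.9758 -57.7415]
 [708.4888 -15.068 ]
 [659.5517 232.0784]]
strip 1040 z med 0.05527066535095715 ((574.1000366210938, 109.77932739257812), (59.95303726196289, 198.79116821289062), 8.816895484924316)
[[529.2426 203.4057]
 [559.7128   6.9636]
 [618.9575  16.153 ]
 [588.4872 212.5951]]
handle 253 z med 0.19088293627338881 ((504.4464111328125, -15.665836334228516), (24.23834228515625, 93.66083526611328), 11.782567024230957)
[[483.0199  27.7031]
 [502.1453 -63.9842]
 [525.8729 -59.0348]
 [506.7476  32.6526]]
cutter 0.83 5470
net cutter 5454 z med 0.046522622354202126 ((657.6898193359375, 58.764801025390625), (371.9959411621094, 345.7793884277344), 11.776631355285645)
[[ 440.3207  190.0537]
 [ 510.8932 -148.4473]
 [ 875.059   -72.5241]
 [ 804.4865  265.9769]]
strip_center 0.57 1114
net strip_center 1113 z med 0.05518536079654757 ((573.3948974609375, 109.61939239501953), (64.16700744628906, 202.90904235839844), 9.236473083496094)
[[525.4429 204.6088]
 [558.0118   4.3306]
 [621.3469  14.63  ]
 [588.778  214.9082]]
shelf pts [[ 0.7136  0.175   0.5924]
 [ 0.7182  0.057   0.587 ]
 [ 0.7193 -0.062   0.5905]
 [ 0.7236 -0.1809  0.5859]
 [ 0.7245 -0.2976  0.5901]
 [ 0.7086  0.1772  0.5836]
 [ 0.7093  0.0564  0.5887]
 [ 0.7105 -0.0621  0.5924]
 [ 0.7142 -0.1803  0.5892]
 [ 0.7152 -0.2964  0.5932]
 [ 0.8746  0.3263  0.0854]
 [ 0.7094  0.0593  0.5654]
 [ 0.7091 -0.0628  0.5738]
 [ 0.7084 -0.1815  0.5829]
 [ 0.7079 -0.2971  0.5911]]
[[ 0.7549  0.1773  0.5916]
 [ 0.757   0.0577  0.5924]
 [ 0.7508 -0.0606  0.6121]
 [ 0.7626 -0.1797  0.5905]
 [ 0.7659 -0.2984  0.5885]]
```

View pics/crop.png

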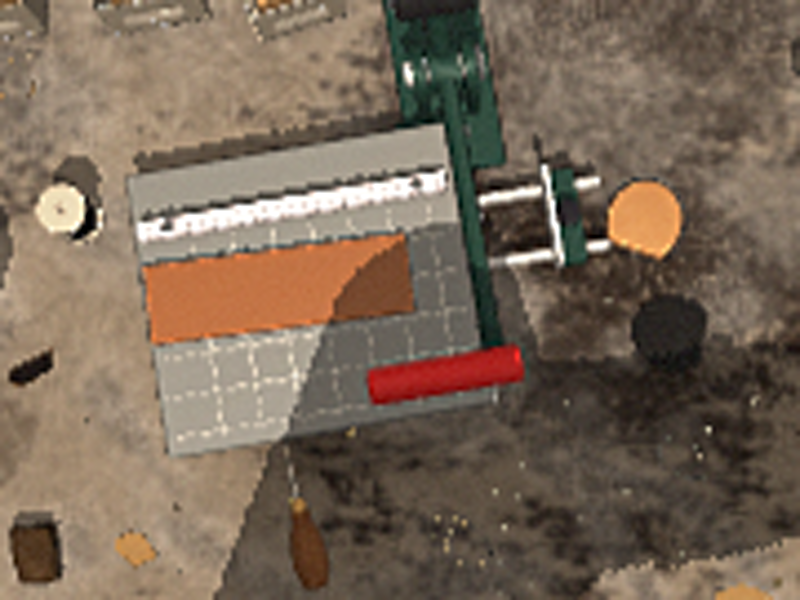

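```bash
cat >> h.py <<'E'
np.set_printoptions(precision=3,suppress=True)
A=np.radians(11.4); ex=np.array([np.cos(A),np.sin(A),0]);ey=np.array([-np.sin(A),np.cos(A),0]);ez=np.array([0,0,1.])
O=np.array([.591,.0647,0])
def W(x,y,z): return O+(x*ex+y*ey+z*ez)/1000      # cutter mm -> world
def C(p): q=np.array(p)-O; return np.array([q@ex,q@ey,q[2]])*1000
def tool(tilt):   # deg forward from straight down, y along -ey
    t=np.radians(tilt); z=np.sin(t)*ex-np.cos(t)*ez; y=-ey; return np.column_stack([np.cross(y,z),y,z])
def rel(p,M=None):
    o=ctrl.get_obs();R0=R.from_euler('xyz',o["eef_rot"]).as_matrix();M=R0 if M is None else M
    return np.r_[R0.T@(np.array(p)-o["ee_pos"])/.05, R.from_matrix(R0.T@M).as_rotvec()]
E
cat > c.py <<'E'
from h import *
M=tool(45); n=M[:,0]; z=M[:,2]
def bar(q,off=21,s=10): # TCP for knife angle q
    a=np.arctan2(90,230)+q; r=np.hypot(90,230)
    return W(130-r*np.cos(a),-50,90+r*np.sin(a))-n*off/1000+z*s/1000
w1=bar(0,65); w0=w1-z*.09
print("w0",C(w0),w0,rel(w0,M));print("w1",C(w1),w1, rel(w1,M))
print(ctrl.get_obs()["qpos"])
E
python3 c.py
```

```text
w0 [-202.53   -50.     190.607] [ 0.402 -0.024  0.191] [ 7.039 -7.07   0.577 -0.098  0.781  0.237]
w1 [-138.891  -50.     126.967] [ 0.465 -0.012  0.127] [ 8.272 -6.755  1.85  -0.098  0.781  0.237]
[-1.189  0.3    1.521  0.     1.321 -0.067]
```

Call:
move_arm(
  targets=[
    [-1,7.04,-7.07,0.58,-0.098,0.781,0.237],
    [-1,7.04,-7.07,0.58,-0.098,0.781,0.237],
    [-1,7.04,-7.07,0.58,-0.098,0.781,0.237],
    [-1,7.04,-7.07,0.58,-0.098,0.781,0.237],
    [-1,7.04,-7.07,0.58,-0.098,0.781,0.237],
    [-1,7.04,-7.07,0.58,-0.098,0.781,0.237],
    [-1,7.04,-7.07,0.58,-0.098,0.781,0.237],
    [-1,7.04,-7.07,0.58,-0.098,0.781,0.237],
    [-1,7.04,-7.07,0.58,-0.098,0.781,0.237],
    [-1,7.04,-7.07,0.58,-0.098,0.781,0.237],
    [-1,7.04,-7.07,0.58,-0.098,0.781,0.237],
    [-1,7.04,-7.07,0.58,-0.098,0.781,0.237],
  ],
  grip_force=10,
)

```text
time_s: 2.85
ee_pos: [0.4026, -0.0214, 0.1906]
eef_rot: [3.142, -0.786, 0.204]
force: [-0.6, 0.1, 0.3]
grip_width: 0.0017
grip_force: 0.0
```

```bash
cat >> c.py <<'E'
st();print("err",C(ctrl.get_obs()["ee_pos"]),ctrl.get_obs()["grip_width"])
print("contact",rel(bar(0,21),M))
for q in np.arange(.1,.9,.1): print(round(q,1),rel(bar(q,21),M)[:3])
E
python3 c.py
```

```text
w0 [-202.53   -50.     190.607] [ 0.402 -0.024  0.191] [-0.011  0.057 -0.011 -0.004 -0.     0.004]
w1 [-138.891  -50.     126.967] [ 0.465 -0.012  0.127] [-0.012  0.063  1.789 -0.004 -0.     0.004]
[-0.412 -0.351  2.414  0.863  0.568  0.329]
2.85 [ 0.403 -0.021  0.191] [ 3.142 -0.786  0.204] [-0.6  0.1  0.3]
err [-201.744  -47.168  190.612] 0.0016820465755517404
contact [ 0.868  0.066  1.789 -0.004 -0.     0.004]
0.1 [1.33  0.067 1.614]
0.2 [1.806 0.069 1.486]
0.3 [2.294 0.07  1.407]
0.4 [2.787 0.072 1.376]
0.5 [3.28  0.074 1.395]
0.6 [3.769 0.076 1.463]
0.7 [4.249 0.078 1.579]
0.8 [4.715 0.08  1.743]
```

Call:
move_arm(
  targets=[
    [-1,0,0.06,0.9,0,0,0],
    [-1,0,0.06,1.79,0,0,0],
    [-1,0,0.06,1.79,0,0,0],
    [-1,0.4,0.06,1.79,0,0,0],
    [-1,0.7,0.06,1.79,0,0,0],
    [-1,0.87,0.06,1.79,0,0,0],
    [-1,1.1,0.06,1.7,0,0,0],
    [-1,1.33,0.06,1.61,0,0,0],
    [-1,1.5,0.06,1.56,0,0,0],
  ],
)

```text
time_s: 3.75
ee_pos: [0.509, -0.0069, 0.1886]
eef_rot: [-3.142, -0.784, 0.198]
force: [-3.0, -0.8, -0.0]
grip_width: 0.0006
grip_force: 1.6
```

```bash
cat > p.py <<'E'
from h import *
import sys
n=sys.argv[1]
img,d,K,T=cam("scene")
cv2.imwrite(f"pics/{n}.png",cv2.resize(img[90:270,120:360][:,:,::-1],(800,600),interpolation=cv2.INTER_CUBIC));st()
E
python3 p.py s1; python3 c.py|tail -9
```

```text
3.8 [ 0.51  -0.007  0.19 ] [ 3.141 -0.786  0.199] [-0.4 -0.3  0.1]
contact [-0.647 -0.083  0.25   0.001 -0.001 -0.   ]
0.1 [-0.186 -0.083  0.075]
0.2 [ 0.291 -0.083 -0.052]
0.3 [ 0.779 -0.083 -0.132]
0.4 [ 1.272 -0.083 -0.162]
0.5 [ 1.765 -0.083 -0.144]
0.6 [ 2.254 -0.083 -0.075]
0.7 [ 2.734 -0.083  0.041]
0.8 [ 3.2   -0.084  0.205]
```

View pics/s1.png

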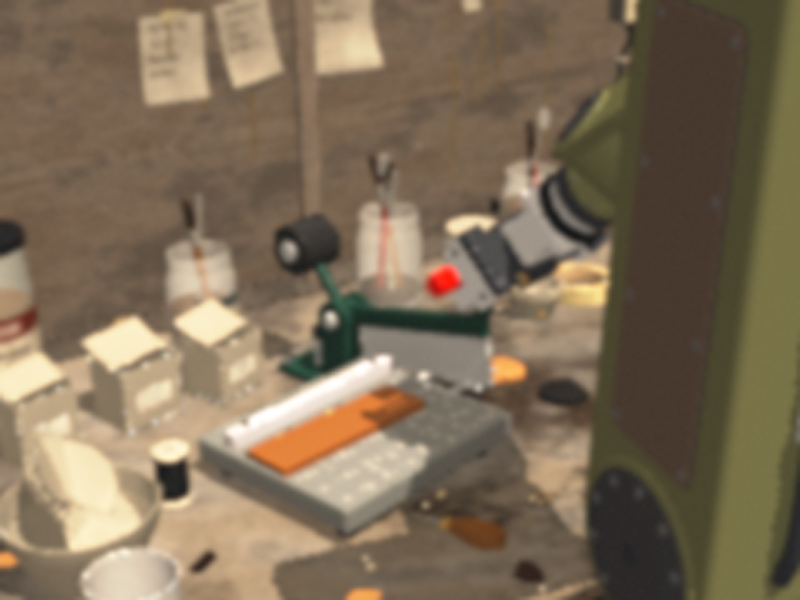

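Call:
move_arm(
  targets=[
    [-1,0.29,0,-0.05,0,0,0],
    [-1,0.53,0,-0.1,0,0,0],
    [-1,0.78,0,-0.13,0,0,0],
    [-1,1.03,0,-0.15,0,0,0],
    [-1,1.27,0,-0.16,0,0,0],
  ],
)

```text
time_s: 4.3
ee_pos: [0.5475, 0.001, 0.2388]
eef_rot: [-3.141, -0.784, 0.198]
force: [-0.8, -0.2, -0.7]
grip_width: 0.0002
grip_force: 0.8
```

```bash
python3 p.py s2; python3 c.py|tail -5
```

```text
4.35 [0.549 0.001 0.24 ] [ 3.141 -0.786  0.199] [ 0.3 -0.3  1.1]
0.4 [-0.007 -0.082 -0.009]
0.5 [ 0.486 -0.082  0.01 ]
0.6 [ 0.975 -0.082  0.078]
0.7 [ 1.455 -0.083  0.195]
0.8 [ 1.921 -0.083  0.359]
```

View pics/s2.png

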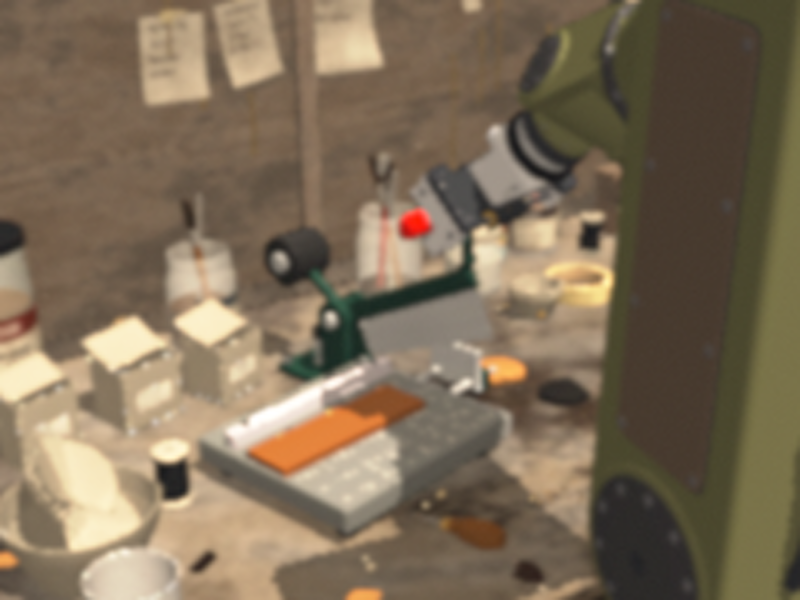

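Call:
move_arm(
  targets=[
    [-1,0.25,0,0,0,0,0],
    [-1,0.49,0,0.01,0,0,0],
    [-1,0.73,0,0.04,0,0,0],
    [-1,0.98,0,0.08,0,0,0],
    [-1,1.22,0,0.13,0,0,0],
    [-1,1.46,0,0.2,0,0,0],
    [-1,1.7,0,0.28,0,0,0],
    [-1,1.92,0,0.36,0,0,0],
    [-1,2.15,0,0.45,0,0,0],
    [-1,2.15,0,0.45,0,0,0],
  ],
)

```text
time_s: 5.35
ee_pos: [0.6382, 0.0194, 0.2988]
eef_rot: [-3.142, -0.785, 0.199]
force: [0.2, -0.1, 0.0]
grip_width: 0.0007
grip_force: 0.0
```

```bash
python3 p.py s3
```

```text
5.4 [0.637 0.019 0.298] [-3.141 -0.784  0.199] [-0.6 -0.1 -0. ]
```

View pics/s3.png

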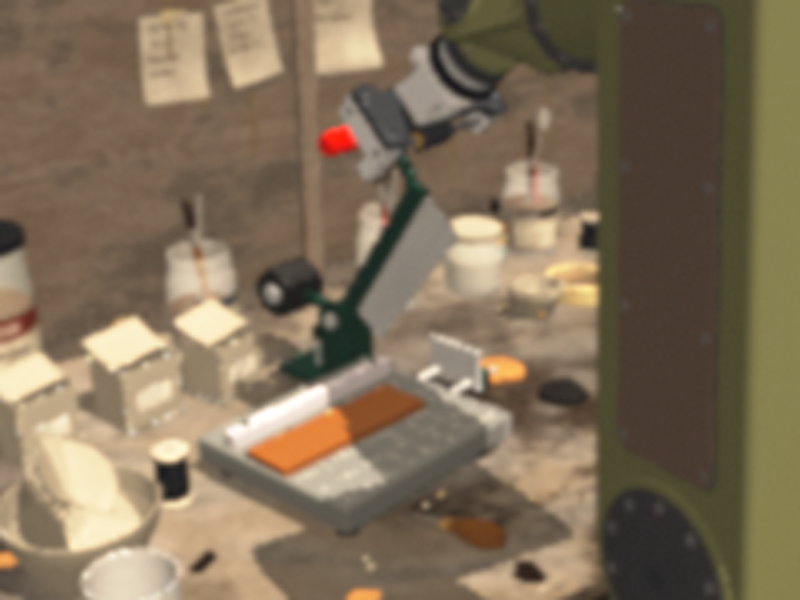

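Call:
move_arm(
  targets=[
    [-1,-0.7,0,-0.2,0,0,0],
    [-1,-1.4,0,-0.5,0,0,0],
    [-1,-2.2,0,-0.8,0,0,0],
    [-1,-2.2,0,-0.8,0,0,0],
  ],
)

```text
time_s: 5.8
ee_pos: [0.5292, -0.0014, 0.2458]
eef_rot: [-3.139, -0.78, 0.196]
force: [0.4, -0.5, 0.4]
grip_width: 0.0003
grip_force: 0.0
```

```bash
cat > d.py <<'E'
from h import *
st(); print(C(ctrl.get_obs()["ee_pos"])); print(rel(W(-75,47,190),tool(0)), ctrl.get_obs()["qpos"])
E
python3 d.py
```

```text
5.8 [ 0.529 -0.001  0.246] [-3.139 -0.78   0.196] [ 0.4 -0.5  0.4]
[-73.66  -52.542 245.786]
[-0.808 -1.989  0.775 -0.001 -0.78  -0.002] [-0.209 -0.1    2.079  0.615  0.506  0.722]
```

Call:
move_arm(
  targets=[
    [1,-0.8,-2.0,0.8,0,-0.78,0],
    [1,-0.8,-2.0,0.8,0,-0.78,0],
    [1,-0.8,-2.0,0.8,0,-0.78,0],
    [1,-0.8,-2.0,0.8,0,-0.78,0],
    [1,-0.8,-2.0,0.8,0,-0.78,0],
    [1,-0.8,-2.0,0.8,0,-0.78,0],
    [1,-0.8,-2.0,0.8,0,-0.78,0],
  ],
)

```text
time_s: 6.5
ee_pos: [0.515, 0.0974, 0.1922]
eef_rot: [-3.141, -0.001, 0.199]
force: [-0.3, -0.3, -0.2]
grip_width: 0.053
grip_force: 0.0
```

```bash
cat > e.py <<'E'
from h import *
import sys
st(); print(C(ctrl.get_obs()["ee_pos"]))
ims=[]
for n in ("wrist","top"):
    img,d,K,T=cam(n); ims.append(cv2.resize(img[:,:,::-1],(400,300)) if n=="wrist" else cv2.resize(img[110:260,130:330][:,:,::-1],(400,300)))
    for t in ("strip_center","strip_head","strip_tail","stop_corner"):
        for r in ctrl.tip_of(n,t)[:1]: print(n,t,round(r["score"],2),C(atz(r["point"],.045 if t=="stop_corner" else .05,K,T)))
    for r in ctrl.cut_out(n,"strip_center")[:1]:
        hsv=cv2.cvtColor(img,cv2.COLOR_RGB2HSV)
        m=((hsv[...,0]<15)&(hsv[...,1]>110)&cv2.dilate(r["region"].astype(np.uint8),np.ones((7,7))).astype(bool)).astype(np.uint8)
        m=cv2.morphologyEx(m,cv2.MORPH_OPEN,np.ones((3,3)))
        q=np.array([C(atz((a,b),.055,K,T))[:2] for b,a in np.argwhere(m)]).astype(np.float32)
        print(n,r["score"],m.sum(),cv2.minAreaRect(q)); print(cv2.boxPoints(cv2.minAreaRect(q)))
if len(sys.argv)>1: cv2.imwrite(f"pics/{sys.argv[1]}.png",np.hstack(ims))
E
python3 e.py w1
```

```text
6.5 [0.515 0.097 0.192] [-3.141 -0.001  0.199] [-0.3 -0.3 -0.2]
[-68.001  47.021 192.212]
wrist strip_center 0.57 [-7.779 51.321 50.   ]
wrist strip_head 0.84 [-13.632 -46.724  50.   ]
wrist stop_corner 0.68 [  42.129 -159.497   45.   ]
wrist 0.71 14526 ((-9.394615173339844, 49.820274353027344), (199.76846313476562, 59.842159271240234), 87.44092559814453)
[[-43.746 -48.628]
 [ 16.037 -51.3  ]
 [ 24.956 148.269]
 [-34.826 150.941]]
top strip_center 0.66 [-10.926  48.336  50.   ]
top strip_head 0.62 [ -6.481 -51.501  50.   ]
top stop_corner 0.7 [  45.226 -173.188   45.   ]
top 0.7 183 ((-10.87630844116211, -19.696205139160156), (64.13497161865234, 59.91340637207031), 87.33065795898438)
[[-42.294 -50.334]
 [ 17.554 -53.124]
 [ 20.541  10.941]
 [-39.307  13.732]]
```

View pics/w1.png

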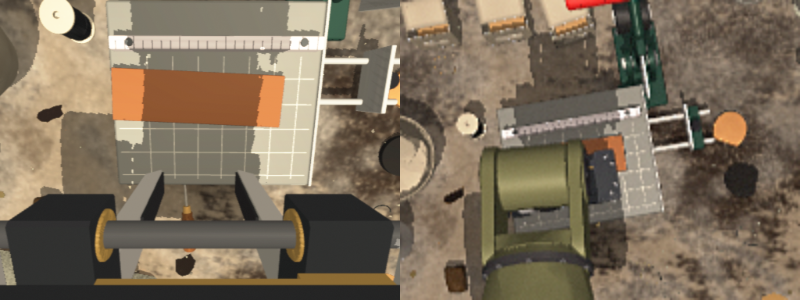

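Call:
move_arm(
  targets=[
    [1,-0.08,0,0.9,0,0,0],
    [1,-0.08,0,1.8,0,0,0],
    [1,-0.08,0,2.4,0,0,0],
    [1,-0.08,0,2.58,0,0,0],
    [1,-0.08,0,2.58,0,0,0],
    [1,-0.08,0,2.58,0,0,0],
  ],
)

```text
time_s: 7.7
ee_pos: [0.5115, 0.0966, 0.0655]
eef_rot: [3.142, -0.007, 0.199]
force: [-0.3, -0.6, -0.1]
grip_width: 0.0938
grip_force: 0.0
```

```bash
cat > f.py <<'E'
from h import *
import sys
st();o=ctrl.get_obs(); print(C(o["ee_pos"]),o["grip_width"],o["force"]@ex,o["force"]@ey); print(rel(W(*map(float,sys.argv[1:4])),tool(0)))
E
python3 f.py -25 47 63
```

```text
7.7 [0.511 0.097 0.066] [ 3.142 -0.007  0.199] [-0.3 -0.6 -0.1]
[-71.628  46.966  65.457] 0.09378530204376181 -0.43808001424708104 -0.5048857118713421
[ 0.932 -0.001  0.056  0.    -0.007 -0.   ]
```

Call:
move_arm(
  targets=[
    [1,0,0,0.05,0,0,0],
    [1,0.15,0,0.05,0,0,0],
    [1,0.35,0,0.05,0,0,0],
    [1,0.5,0,0.05,0,0,0],
    [1,0.6,0,0.05,0,0,0],
    [1,0.7,0,0.05,0,0,0],
    [1,0.8,0,0.05,0,0,0],
    [1,0.86,0,0.05,0,0,0],
    [1,0.9,0,0.05,0,0,0],
    [1,0.9,0,0.05,0,0,0],
  ],
)

```text
time_s: 8.7
ee_pos: [0.5549, 0.1054, 0.0616]
eef_rot: [-3.141, -0.005, 0.199]
force: [-0.8, 0.1, -0.1]
grip_width: 0.0944
grip_force: 0.0
```

```bash
python3 f.py -23 47 63; python3 e.py |grep -A4 "wrist 0"
```

```text
8.7 [0.555 0.105 0.062] [-3.141 -0.005  0.199] [-0.8  0.1 -0.1]
[-27.362  47.047  61.567] 0.09437148678435725 -0.7499471699251209 0.294227193050354
[ 0.087  0.001 -0.028 -0.    -0.005 -0.   ]
```

Call:
move_arm(
  targets=[
    [1,0.03,0,0,0,0,0],
    [1,0.06,0,0,0,0,0],
    [1,0.08,0,0,0,0,0],
    [1,0.1,0,0,0,0,0],
    [1,0.1,0,0,0,0,0],
  ],
)

```text
time_s: 9.8
ee_pos: [0.5567, 0.1059, 0.0614]
eef_rot: [-3.141, 0.003, 0.198]
force: [-26.2, -4.8, 17.8]
grip_width: 0.0941
grip_force: 13.3
```

```bash
python3 f.py -23 47 63; python3 e.py w2
```

```text
9.8 [0.557 0.106 0.061] [-3.141  0.003  0.198] [-26.2  -4.8  17.8]
[-25.523  47.173  61.435] 0.09412154161528269 -26.609228471077312 0.5159749230071233
[ 0.05   0.003 -0.031 -0.001  0.003 -0.001]
9.8 [0.557 0.106 0.061] [-3.141  0.003  0.198] [-26.2  -4.8  17.8]
[-25.523  47.173  61.435]
wrist strip_center 0.82 [13.357 49.966 50.   ]
wrist strip_head 0.96 [ 11.845 -46.116  50.   ]
wrist strip_tail 0.85 [ 13.811 151.243  50.   ]
wrist 0.92 41160 ((13.208696365356445, 51.12187194824219), (199.70101928710938, 59.385704040527344), 89.99254608154297)
[[-16.497 -48.725]
 [ 42.889 -48.733]
 [ 42.915 150.969]
 [-16.471 150.976]]
top strip_head 0.57 [ 24.427 -44.476  50.   ]
top stop_corner 0.86 [  45.704 -162.591   45.   ]
```

View pics/w2.png

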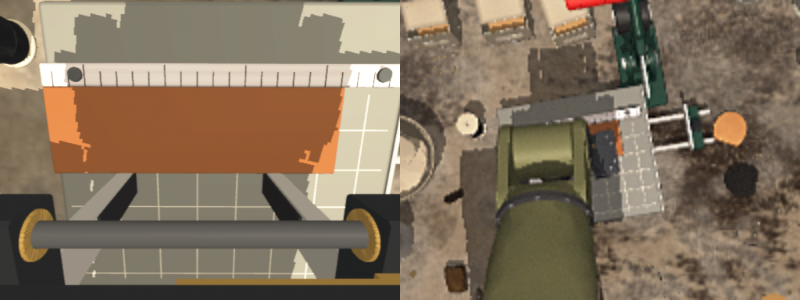

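Call:
move_arm(
  targets=[
    [1,-0.1,0,0,0,0,0],
    [1,-0.3,0,0,0,0,0],
    [1,-0.3,0,-0.5,0,0,0],
    [-1,-0.3,0,-1.3,0,0,0],
    [-1,0.2,-1.3,-1.3,0,0,0],
    [-1,0.77,-2.7,-1.3,0,0,0],
    [-1,0.77,-2.7,-1.3,0,0,0],
    [-1,0.77,-2.7,-1.3,0,0,0],
    [-1,0.77,-2.7,-1.3,0,0,0],
  ],
)

```text
time_s: 11.3
ee_pos: [0.5699, 0.2467, 0.1264]
eef_rot: [3.142, -0.005, 0.2]
force: [0.0, -0.4, 0.4]
grip_width: 0.0491
grip_force: 0.0
```

```bash
python3 f.py 13 182 62
cat > g.py <<'E'
from h import *
img,d,K,T=cam("wrist")
for r in ctrl.tip_of("wrist","spool")[:1]: print("spool",r["score"],C(atz(r["point"],0,K,T)))
E
python3 g.py; python3 e.py|grep wrist
```

```text
11.3 [0.57  0.247 0.126] [ 3.142 -0.005  0.2  ] [ 0.  -0.4  0.4]
[ 15.301 182.563 126.357] 0.04914949173304107 -0.07359670091048566 -0.4250411315444051
[-0.052  0.011  1.287  0.    -0.005  0.001]
spool 0.95 [ 80.341 201.491   0.   ]
wrist strip_center 0.81 [14.519 50.036 50.   ]
wrist strip_tail 0.71 [ 14.253 149.119  50.   ]
wrist 0.63 15062 ((12.807729721069336, 66.01118469238281), (171.42379760742188, 59.567909240722656), 89.14436340332031)
```

Call:
move_arm(
  targets=[
    [-1,-0.05,0,0,0,0,0],
    [-1,-0.05,0,0,0,0,0],
    [-1,-0.05,0,0,0,0,0],
    [-1,-0.05,0,0,0,0,0],
    [-1,-0.05,0,0,0,0,0],
    [-1,-0.05,0,0,0,0,0],
    [-1,-0.05,0,0.7,0,0,0],
    [-1,-0.05,0,1.15,0,0,0],
    [-1,-0.05,0,1.28,0,0,0],
    [-1,-0.05,0,1.28,0,0,0],
  ],
)

```text
time_s: 13.0
ee_pos: [0.5681, 0.2457, 0.0624]
eef_rot: [3.142, -0.004, 0.199]
force: [-0.3, 0.2, 0.2]
grip_width: 0.0006
grip_force: 0.0
```

```bash
python3 f.py 13 54 62
```

```text
13.0 [0.568 0.246 0.062] [ 3.142 -0.004  0.199] [-0.3  0.2  0.2]
[ 13.302 181.975  62.398] 0.0005829308520004198 -0.2379177449210564 0.27800870372650927
[-0.006  2.56   0.008  0.    -0.004 -0.   ]
```

Call:
move_arm(
  targets=[
    [-1,0,0.2,0,0,0,0],
    [-1,0,0.35,0,0,0,0],
    [-1,0,0.5,0,0,0,0],
    [-1,0,0.7,0,0,0,0],
    [-1,0,0.9,0,0,0,0],
    [-1,0,1.1,0,0,0,0],
    [-1,0,1.3,0,0,0,0],
    [-1,0,1.5,0,0,0,0],
    [-1,0,1.7,0,0,0,0],
    [-1,0,1.85,0,0,0,0],
    [-1,0,2.0,0,0,0,0],
    [-1,0,2.0,0,0,0,0],
  ],
)

```text
time_s: 14.2
ee_pos: [0.5886, 0.1466, 0.0636]
eef_rot: [-3.141, -0.006, 0.198]
force: [-0.1, 0.3, 3.4]
grip_width: 0.0005
grip_force: 1.5
```

```bash
python3 f.py 13 54 62; python3 e.py w3
```

```text
14.2 [0.589 0.147 0.064] [-3.141 -0.006  0.198] [-0.1  0.3  3.4]
[13.828 80.77  63.6  ] 0.000510523199463498 -0.028487412178380873 0.3515415524181188
[-0.016  0.535  0.032 -0.    -0.006 -0.001]
14.2 [0.589 0.147 0.064] [-3.141 -0.006  0.198] [-0.1  0.3  3.4]
[13.828 80.77  63.6  ]
wrist strip_center 0.74 [ 12.333 -28.632  50.   ]
wrist strip_tail 0.63 [13.461 71.161 50.   ]
wrist 0.76 10592 ((13.178192138671875, 5.3711700439453125), (134.02146911621094, 56.019718170166016), 89.95133209228516)
[[-14.889 -61.616]
 [ 41.131 -61.663]
 [ 41.245  72.358]
 [-14.775  72.406]]
top strip_center 0.68 [ 17.31  -24.086  50.   ]
top strip_head 0.72 [  18.226 -134.52    50.   ]
top strip_tail 0.72 [21.848 68.288 50.   ]
top stop_corner 0.57 [  43.863 -167.085   45.   ]
top 0.73 744 ((15.33711051940918, -40.51519775390625), (178.80606079101562, 60.805362701416016), 89.77157592773438)
[[ -15.422 -129.796]
 [  45.383 -130.039]
 [  46.096   48.766]
 [ -14.709   49.008]]
```

View pics/w3.png

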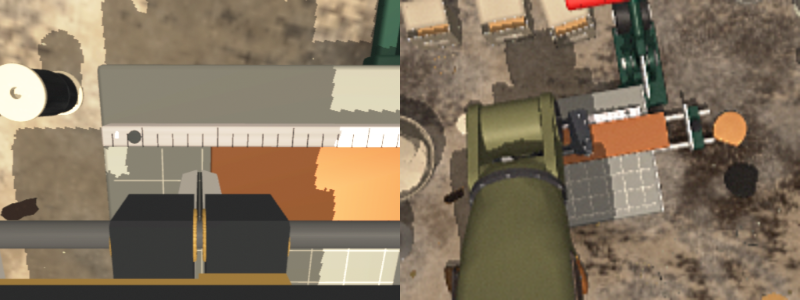

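Call:
move_arm(
  targets=[
    [-1,0,0.12,-0.02,0,0,0],
    [-1,0,0.24,-0.02,0,0,0],
    [-1,0,0.36,-0.02,0,0,0],
    [-1,0,0.46,-0.02,0,0,0],
    [-1,0,0.54,-0.02,0,0,0],
    [-1,0,0.6,-0.02,0,0,0],
    [-1,0,0.6,-0.02,0,0,0],
  ],
)

```text
time_s: 15.5
ee_pos: [0.5941, 0.1179, 0.0639]
eef_rot: [3.142, -0.005, 0.199]
force: [0.7, -0.1, -0.2]
grip_width: 0.0003
grip_force: 0.0
```

```bash
python3 f.py 13 47.5 63
```

```text
15.5 [0.594 0.118 0.064] [ 3.142 -0.005  0.199] [ 0.7 -0.1 -0.2]
[13.519 51.59  63.852] 0.0003423196126479453 0.6690335488989653 -0.24719193196684888
[-0.01   0.082  0.017  0.    -0.005 -0.   ]
```

Call:
move_arm(
  targets=[
    [-1,0,0.02,0,0,0,0],
    [-1,0,0.04,0,0,0,0],
    [-1,0,0.06,0,0,0,0],
    [-1,0,0.06,0,0,0,0],
  ],
)

```text
time_s: 15.9
ee_pos: [0.5946, 0.1154, 0.0639]
eef_rot: [-3.142, -0.005, 0.199]
force: [0.8, 0.1, 0.6]
grip_width: 0.0007
grip_force: 0.1
```

```bash
python3 f.py 13 47.5 63
```

```text
15.9 [0.595 0.115 0.064] [-3.142 -0.005  0.199] [0.8 0.1 0.6]
[13.524 48.951 63.85 ] 0.0006925516755452973 0.7981221820439178 -0.05397157419575246
[-0.011  0.029  0.017 -0.    -0.005 -0.   ]
```

Call:
move_arm(
  targets=[
    [-1,0,0.02,0,0,0,0],
    [-1,0,0.04,0,0,0,0],
    [-1,0,0.06,0,0,0,0],
    [-1,0,0.06,0,0,0,0],
  ],
)

```text
time_s: 16.3
ee_pos: [0.5951, 0.1129, 0.0639]
eef_rot: [-3.141, -0.005, 0.199]
force: [-1.5, 4.7, 1.1]
grip_width: 0.0008
grip_force: 1.9
```

```bash
python3 f.py 13 47.5 63
```

```text
16.3 [0.595 0.113 0.064] [-3.141 -0.005  0.199] [-1.5  4.7  1.1]
[13.507 46.473 63.897] 0.0007656005308388022 -0.5452754425683467 4.8702031205020955
[-0.01  -0.021  0.018 -0.001 -0.005 -0.   ]
```

Call:
move_arm(
  targets=[
    [-1,0,0.02,0,0,0,0],
    [-1,0,0.02,0,0,0,0],
  ],
)

```text
time_s: 16.5
ee_pos: [0.5952, 0.1126, 0.064]
eef_rot: [-3.14, -0.005, 0.199]
force: [-1.8, 9.0, 2.4]
grip_width: 0.0005
grip_force: 4.0
```

```bash
python3 f.py 13 47.5 63; python3 e.py | grep -E -A4 "(wrist|top) 0|stop"
```

```text
16.5 [0.595 0.113 0.064] [-3.14  -0.005  0.199] [-1.8  9.   2.4]
[13.536 46.129 64.01 ] 0.0005370471709770838 0.03182399864262777 9.133239925087961
[-0.011 -0.027  0.02  -0.002 -0.005  0.   ]
wrist 0.75 8957 ((12.99002456665039, -29.45464324951172), (135.74058532714844, 56.50413131713867), 89.75827026367188)
[[-15.548 -97.205]
 [ 40.955 -97.444]
 [ 41.528  38.296]
 [-14.975  38.534]]
--
top stop_corner 0.87 [  38.592 -163.382   45.   ]
top 0.63 692 ((15.065813064575195, -77.44206237792969), (170.89459228515625, 60.192874908447266), 89.54837036132812)
[[ -15.703 -162.649]
 [  44.488 -163.124]
 [  45.835    7.765]
 [ -14.356    8.24 ]]
```

Call:
move_arm(
  targets=[
    [-1,0,-0.1,0,0,0,0],
    [-1,0,-0.3,0,0,0,0],
    [-1,0,-0.3,-0.6,0,0,0],
    [1,0,-0.3,-1.3,0,0,0],
    [1,-0.7,0.4,-1.3,0,0,0],
    [1,-1.47,1.62,-1.3,0,0,0],
    [1,-1.47,1.62,-1.3,0,0,0],
    [1,-1.47,1.62,-1.3,0,0,0],
    [1,-1.47,1.62,-1.3,0,0,0],
    [1,-1.47,1.62,-1.3,0,0,0],
  ],
)

```text
time_s: 18.1
ee_pos: [0.5393, 0.0186, 0.1284]
eef_rot: [-3.141, -0.005, 0.2]
force: [0.1, 0.2, -0.4]
grip_width: 0.0532
grip_force: 0.0
```

```bash
python3 f.py -60 -35 63.5; python3 e.py | grep -E -A4 "(wrist|top) 0|stop"
```

```text
18.1 [0.539 0.019 0.128] [-3.141 -0.005  0.2  ] [ 0.1  0.2 -0.4]
[-59.811 -35.005 128.384] 0.053223811946493005 0.13242091405074777 0.14335306555761637
[-0.011  0.     1.298 -0.    -0.005  0.001]
wrist stop_corner 0.93 [  42.92  -159.435   45.   ]
wrist 0.73 24181 ((12.788002014160156, -61.52619934082031), (199.7268829345703, 60.619205474853516), 89.57852935791016)
[[ -18.255 -161.164]
 [  42.362 -161.61 ]
 [  43.831   38.112]
 [ -16.786   38.557]]
--
top stop_corner 0.9 [  39.963 -175.341   45.   ]
top 0.76 478 ((15.338518142700195, -77.84642028808594), (170.09019470214844, 59.641109466552734), 89.54837036132812)
[[ -15.151 -162.654]
 [  44.488 -163.124]
 [  45.828    6.961]
 [ -13.811    7.431]]
```

Call:
move_arm(
  targets=[
    [1,0,0,0,0,0,0],
    [1,0,0,0.6,0,0,0],
    [1,0,0,1.1,0,0,0],
    [1,0,0,1.29,0,0,0],
    [1,0.1,0,1.29,0,0,0],
    [1,0.25,0,1.29,0,0,0],
    [1,0.4,0,1.29,0,0,0],
    [1,0.5,0,1.29,0,0,0],
    [1,0.58,0,1.29,0,0,0],
    [1,0.62,0,1.29,0,0,0],
    [1,0.64,0,1.29,0,0,0],
    [1,0.65,0,1.29,0,0,0],
  ],
)

```text
time_s: 19.9
ee_pos: [0.5711, 0.024, 0.0641]
eef_rot: [-3.141, -0.005, 0.199]
force: [-0.0, -0.2, 0.4]
grip_width: 0.0941
grip_force: 0.0
```

Call:
move_arm(
  targets=[
    [1,0.02,0,0,0,0,0],
    [1,0.02,0,0,0,0,0],
  ],
)

```text
time_s: 20.1
ee_pos: [0.5721, 0.0242, 0.0641]
eef_rot: [-3.141, -0.005, 0.199]
force: [-0.7, 0.1, -0.2]
grip_width: 0.094
grip_force: 0.0
```

```bash
python3 f.py -26 -35 63.5; python3 e.py | grep -E -A4 "(wrist|top) 0|stop"
```

```text
20.1 [0.572 0.024 0.064] [-3.141 -0.005  0.199] [-0.7  0.1 -0.2]
[-26.503 -36.001  64.138] 0.09400058974630823 -0.6988167404103588 0.20911934243897037
[ 0.01  -0.02   0.013 -0.    -0.005 -0.   ]
wrist stop_corner 0.58 [  41.432 -160.572   45.   ]
wrist 0.8 40024 ((12.654472351074219, -61.58702850341797), (199.51695251464844, 60.25826644897461), 89.82311248779297)
[[ -17.782 -161.252]
 [  42.475 -161.438]
 [  43.091   38.078]
 [ -17.167   38.264]]
--
top stop_corner 0.56 [  37.375 -160.408   45.   ]
top 0.5 200 ((15.162919998168945, -135.642578125), (54.50260543823242, 60.1967658996582), 89.54364776611328)
[[ -15.152 -162.653]
 [  45.043 -163.133]
 [  45.477 -108.632]
 [ -14.717 -108.152]]
```

Call:
move_arm(
  targets=[
    [1,0.02,0,0,0,0,0],
    [1,0.03,0,0,0,0,0],
    [1,0.04,0,0,0,0,0],
  ],
)

```text
time_s: 21.0
ee_pos: [0.5727, 0.0243, 0.0639]
eef_rot: [-3.141, -0.001, 0.199]
force: [-13.7, -2.7, 9.2]
grip_width: 0.094
grip_force: 7.1
```

```bash
python3 f.py -26 -35 63.5; python3 e.py w4| grep -E -A4 "wrist 0|stop"
```

```text
21.0 [0.573 0.024 0.064] [-3.141 -0.001  0.199] [-13.7  -2.7   9.2]
[-25.896 -35.967  63.914] 0.09404854647337829 -13.969618362846136 0.09394401849158339
[-0.002 -0.019  0.008 -0.001 -0.001 -0.   ]
wrist stop_corner 0.7 [  41.705 -160.105   45.   ]
wrist 0.59 40048 ((12.919351577758789, -61.55889129638672), (199.6976318359375, 60.1549186706543), 89.59485626220703)
[[ -17.863 -161.193]
 [  42.29  -161.618]
 [  43.702   38.075]
 [ -16.451   38.5  ]]
--
top stop_corner 0.57 [  54.587 -167.633   45.   ]
top 0.63 198 ((15.162919998168945, -135.642578125), (54.50260543823242, 60.1967658996582), 89.54364776611328)
[[ -15.152 -162.653]
 [  45.043 -163.133]
 [  45.477 -108.632]
```

Call:
move_arm(
  targets=[
    [1,-0.1,0,0,0,0,0],
    [1,-0.4,0,0,0,0,0],
    [1,-0.8,0,-0.3,0,0,0],
    [1,-1.6,0.3,-1.0,0,0,0],
    [1,-2.2,1.0,-2.0,0,0,0],
    [1,-2.8,1.8,-2.6,0,0,0],
    [1,-2.8,1.8,-2.6,0,0,0],
    [1,-2.8,1.8,-2.6,0,0,0],
  ],
)

```text
time_s: 22.4
ee_pos: [0.454, -0.0936, 0.196]
eef_rot: [3.139, -0.01, 0.196]
force: [-0.1, -0.1, -0.6]
grip_width: 0.0939
grip_force: 0.0
```

```bash
python3 f.py 0 0 0; python3 e.py| grep -E -A4 "(wrist|top) 0|stop"
python3 - <<'E'
from h import *
a,_,_,_=cam("wrist");b,_,_,_=cam("top")
cv2.imwrite("pics/fin.png",np.hstack([cv2.resize(a[:,:,::-1],(400,300)),cv2.resize(b[115:205,200:320][:,:,::-1],(400,300),interpolation=cv2.INTER_CUBIC)]))
E
```

```text
22.4 [ 0.454 -0.094  0.196] [ 3.139 -0.01   0.196] [-0.1 -0.1 -0.6]
[-165.64  -128.113  196.039] 0.09391048441958443 -0.13115087807396203 -0.03413728690915022
[ 3.268 -2.581  3.946  0.002 -0.01  -0.003]
wrist stop_corner 0.35 [-221.871 -333.586   45.   ]
wrist 0.69 5526 ((-9.710417747497559, -61.474639892578125), (199.35865783691406, 18.101844787597656), 89.92061614990234)
[[ -18.899 -161.141]
 [  -0.798 -161.166]
 [  -0.521   38.192]
 [ -18.623   38.217]]
--
top stop_corner 0.93 [  47.75 -160.89   45.  ]
top 0.66 1035 ((14.961713790893555, -62.83733367919922), (198.42933654785156, 60.23256301879883), 89.77157592773438)
[[ -15.55  -161.931]
 [  44.682 -162.171]
 [  45.473   36.256]
 [ -14.759   36.497]]
```

View pics/fin.png

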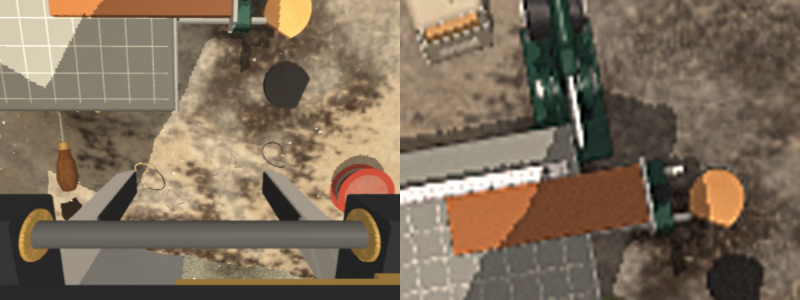

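```bash
python3 -c "from station import ctrl;print(ctrl.hand_in())"
```

```text
the job is handed in; nothing more can be done
None
```

I raised the knife arm until it stayed up by itself, then pushed the strip flush to the fence and against the end stop, and handed the job in at about 23 s of the 61 s allowed; no verdict came back.

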